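Find the rocking corner of the stamping slab and wedge it

ROBOT

A 6-joint arm with a two-finger parallel gripper is mounted at the origin on the work surface. World frame = base frame: x ahead of the robot, y to its left, z up, the work surface at z = 0. Lengths are in mm, angles in rad, forces in N, time in s.
With the tool pointing down it reaches from about 275 to 975 mm from the base axis. Payload 8.4 kg.
Tool frame: the origin (TCP) lies midway between the tips of the shut fingers; the grasp point (between the pads) lies 19 mm behind it; z points along the fingers, y is the line along which they close (so a half turn about z gives the same grasp; the last joint's range is limited). The gripper opens to 92 mm and grips with 3 to 60 N. Pads are 20 mm wide; open, the fingers measure 128 mm over their backs; the gripper's body (75 mm by 189 mm) begins 69 mm behind the grasp point.
Start: joints at [1.1, 0.353, 1.633, -0, 1.155, -0.002], TCP at [282.384, 557.572, 214.583] pointing down, gripper open.
Joint ranges: [-2.63, 2.63], [-0.92, 2.1], [0.06, 2.66], [-1.3, 4.44], [0, 2.69], [-3.02, 3.02]. Speed limits (rad/s): [2.22, 2.22, 2.79, 3.14, 3.14, 3.14].

INTERFACE

Orientations are given as a rotation vector (axis times angle).
In Python, from station import bot gives the robot as it stands.
- The arm moves only by the tool drive_tool, never from a script. Its argument "targets" is a list of rows, each a list of 3 entries, a list of its own where there are three numbers: the shift along the tool's x, y, z in mm, then the turn about the tool's z in degrees, then the closure, from 0 (fully open) to 1 (shut). In form: [[[dx, dy, dz], roll, fingers], ...]. A call has exactly 8 rows; each row shifts and turns the commanded pose from where the row before left it, along the tool's axes as they then stand; what a row does not reach is not made up. A row lasts 1/12 s, in which the tool goes at most 41.7 mm and 7.16 degrees, less where a joint would pass 70% of its speed; a pose out of reach is approached as far as the arm can. A call is refused whole if a number of a shift passes 41.7 or a number of a turn 7.16, either way. A call with a gripper value outside its range is refused whole. The fingers move at their own pace and stop on an object; the grip force is fixed at half the most. Time passes only in rows, so rows that do not move let the fingers close, or fill a call up. It gives the time, the measured TCP pose, the force, the opening and the grip force at its end, in the units of the state.
- bot.get_state(): the state, without advancing time (a new reading comes with each control period).
- bot.grab_frame(name): name is "scene" or "top" or "wrist"; returns a dict with "image" (384x512x3 uint8, red, green, blue), "camera_matrix" (3x3 intrinsics, pixels), "eye" and "rotation" of the camera in the world. Camera axes: x right, y down, z forward; pixel columns grow to the right and rows downward; lengths in mm; the calibration is good to about 2 mm. A picture is of the moment at which its call begins. There is no depth.
- bot.job_done(): hands the job in; it is judged then, once.
Trained networks look in a picture, given as the dict that the camera call returned (one of the last four; its "shot" number tells which), for a name from the list of things; names that differ only in an ending like _2 or _b are one class to them, and where a whole thing is asked for, a point or a joint stands for the part that bears it (a point fixed in the world has none). Each returns a list of dicts, best first, with "conf" (0 to 1); they miss things now and then, are a little off and sometimes report something else, mostly with a low value. They report only what shows in the picture. A call takes as long as a camera call. They do not tell look-alikes from the thing itself.
- bot.outline_of(picture, thing): "region" (384x512 bool, what is visible of it) and "extent" ([centre column, centre row, width, height] in pixels, round what is visible of it).
- bot.pinpoint(picture, thing): "point" ([row, column] in pixels: a listed point, or the origin of a listed thing).
The state is a dict: "t": time; "joints": joint angles; "joint_velocities": joint speeds; "joint_torque": joint torques, N m; "position": TCP position; "eef_rot": TCP orientation; "contact_force": force on the tool from outside, world axes, zero at the start; "ft_torque": the same for the moment, N m; "gripper_width": finger opening in mm; "finger_force": force on a finger pad.
Only numpy, scipy, OpenCV 4.12 (cv2) and the standard library are available. Lean on these libraries where they do the work, as an engineer would, in place of code of your own. Each camera call takes 0.05 s, during which the arm holds its last target. There are 200 camera calls.

TASK

The stone stamping slab rocks on its board because the pad under one of its four corners has sunk. Press gently on the corners in turn to find the one that gives; then slide the orange-handled wedge in under that corner, nose first, until it is snug without lifting the slab, let go of it, and press on that corner gently but firmly (about 8 N) for half a second to check that it no longer gives. Leave the slab in its place and the other things on the bench alone.

Things in the scene. Friction and masses are not known exactly. Their poses are not given: they have to be found in the camera images.
- slab: white marble slab, 140 x 140 mm, 18 mm thick, 0.7 to 1 kg, loose, lying level on pads. Origin: centre of its underside, 18 mm above the table; x and y parallel to its sides, z up. The pad under one corner, any of the four, has sunk flush into the board: there is a 6 mm gap under that corner, though the slab still rests level on the other three pads. A blow or push of over 60 N damages it (touch down at 15 mm/s or less)
- slab_top (a point): centre of the slab's top face, 36 mm above the table; axes of the slab. Pressed 52 mm from here along both x and y, the sunken corner starts to give at 2 to 4 N and sinks about 4 mm before it meets the board; a sound corner gives under 1 mm at 10 N
- board: fixed plywood board under the slab, 230 mm square, 12 mm thick, same centre and yaw as the slab; the wedge slides on its plain rim. Origin: centre of its underside, on the table. Four round black pads, 40 mm across and 6 mm high, centred 42 mm from the middle along both x and y, carry the slab. Steel pins, 8 mm thick, 14 mm high, at the middle of the slab's four sides keep it from sliding
- wedge_grip (a point): aluminium wedge with an orange handle, flat on the table. This point: middle of the handle (22 x 22 mm, 34 mm tall, from 8 to 42 mm above the wedge's underside), 25 mm above the underside. x points along the wedge to its nose, z up. The wedge is 30 mm wide (22 mm at the handle), about 0.1 kg; its nose is 78 mm ahead of this point, its rear end 13 mm behind
- wedge_nose (a point): middle of the wedge's nose, 1 mm above the underside; axes as wedge_grip. The sloping top rises evenly from 2 mm at the nose to 8 mm, 60 mm behind it. Pushed in along the slab's diagonal, sole flat on the board, it is snug when the nose is about 40 mm in from the sunken corner of the slab (59 mm from its centre); a pad that has not sunk stops it 20 mm in
- spool: bystander: turned wooden thread spool, 44 mm across, 45 mm tall, standing; origin under its centre
- jar: bystander: amber jar with a black cap, 64 mm across, 80 mm tall; origin under its centre
- mallet: bystander: small hammer lying on the table; origin under its middle
- awl: bystander: screwdriver-like awl lying on the table; origin under its middle
- buckle_ring: bystander: flat brass ring, 48 mm across, 6 mm thick; origin under its centre
- beech_block: bystander: light wooden block 50 x 90 x 30 mm; origin under its centre
- ruler: bystander: flat steel ruler 30 x 250 x 4 mm; origin under its centre
There are look-alikes about, which are no part of the job. What is shaped like the slab but red is not meant.

How it is judged:
By the outcome, as a careful person would: the job done as asked, in the order asked, and still so for the second after the job is handed in, with the robot touching nothing.
It also fails if it takes over 72 s, if anything falls off the work surface, if the arm or the gripper's body presses on something with over 40 N, if the wrist force passes 120 N, or if a joint passes its speed limit or range.

## Working session

There is one attempt and no reset: what is moved stays moved. The work goes in short steps, Python scripts to look and compute and a tool call to move; the robot and the scene stay as the last step left them, time stands still between calls to the robot, and variables do not carry over. Pictures are saved under pics/ and viewed, at most 10 in all, crops included, and the job is handed in when it is done.

Besides the shell and the picture viewer there is one more tool, called after "Request:" as name(argument=value, ...), one argument or row to a line, values as JSON. drive_tool: Moves the arm, as the interface text tells. Its arguments: {"type":"object","properties":{"targets":{"type":"array"}},"required":["targets"]}

```bash
ls; mkdir -p pics; cat > h.py <<'E'
import numpy as np, cv2
from scipy.spatial.transform import Rotation as R
from station import bot
def ray(p,uv,z):
    d=np.array(p["rotation"])@np.linalg.inv(p["camera_matrix"])@np.array([uv[0],uv[1],1.])
    e=np.array(p["eye"]);return e+d*(z-e[2])/d[2]
def proj(p,X):
    c=np.array(p["camera_matrix"])@(np.array(p["rotation"]).T@(np.array(X,float)-np.array(p["eye"])));return c[:2]/c[2]
def save(p,n,box=None,s=1):
    im=p["image"][:,:,::-1]
    if box: im=im[box[1]:box[3],box[0]:box[2]]
    cv2.imwrite("pics/"+n,cv2.resize(im,None,fx=s,fy=s,interpolation=cv2.INTER_CUBIC))
E
python3 - <<'E'
from h import *
a=bot.grab_frame("top");b=bot.grab_frame("scene")
for p,n in((a,"top"),(b,"scene")):
    print(n,p["eye"])
    for t,z in(("slab_top",36),("slab",18),("wedge_grip",25),("wedge_nose",1),("board",0),("jar",0),("mallet",0),("spool",0)):
        for r in bot.pinpoint(p,t)[:3]:
            u=r["point"][::-1];print(t,round(r["conf"],2),np.round(u),np.round(ray(p,u,z)[:2],1))
cv2.imwrite("pics/both.png",cv2.resize(np.vstack([a["image"],b["image"]])[:,:,::-1],None,fx=.78,fy=.78))
save(a,"top.png",s=1.5)
s=bot.get_state();print(s["position"],s["eef_rot"],R.from_rotvec(s["eef_rot"]).as_matrix().round(3),s["contact_force"],s["gripper_width"])
E
```

```text
pics
top [ 255.91294909   10.18282067 1402.94610167]Traceback (most recent call last):
  File "<stdin>", line 7, in <module>
  File "h.py", line 6, in ray
    e=np.array(p["eye"]);return e+d*(z-e[2])/d[2]
                                             ~^^^
IndexError: invalid index to scalar variable.
```

```bash
sed -i 's/np.array(p\["rotation"\])/R.from_rotvec(p["rotation"]).as_matrix()/' h.py
python3 - <<'E'
from h import *
a=bot.grab_frame("top");b=bot.grab_frame("scene")
for p,n in((a,"top"),(b,"scene")):
    print(n,p["eye"],p["rotation"])
    for t,z in(("slab_top",36),("slab",18),("wedge_grip",25),("wedge_nose",1),("board",0),("jar",0),("mallet",0),("spool",0)):
        for r in bot.pinpoint(p,t)[:3]:
            u=r["point"][::-1];print(t,round(r["conf"],2),np.round(u),np.round(ray(p,u,z)[:2],1))
save(a,"top.png",s=1.5);save(b,"scene.png",s=1.5)
s=bot.get_state();print(s["position"],s["eef_rot"],R.from_rotvec(s["eef_rot"]).as_matrix().round(3),s["contact_force"],s["gripper_width"])
E
```

```text
top [ 255.91294909   10.18282067 1402.94610167] [-2.14055716  2.09731373 -0.20173039]
slab_top 0.73 [ 97. 277.] [258.1 479.4]
slab_top 0.64 [324. 109.] [ 787.7 -182.2]
slab_top 0.62 [244. 183.] [547.1  60.7]
slab 0.78 [319. 108.] [ 797.1 -169. ]
slab 0.58 [248. 185.] [543.9  50.8]
wedge_grip 0.67 [376. 214.] [ 461.2 -336.5]
wedge_grip 0.2 [242. 185.] [541.5  68.5]
wedge_nose 0.51 [372. 185.] [ 554.  -331.1]
jar 0.68 [371. 143.] [ 691.1 -332.1]
mallet 0.78 [139. 136.] [698.  397.7]
mallet 0.6 [373. 187.] [ 549.8 -334.7]
spool 0.75 [156. 205.] [480.3 330.3]
scene [1167.30013537  534.58608141 1213.20643716] [-1.22972453 -2.47294416  0.8074442 ]
slab_top 0.81 [148. 232.] [ 802.8 -163.4]
slab_top 0.68 [260. 209.] [543.5  49.1]
slab_top 0.65 [433. 223.] [280.3 482.8]
slab 0.91 [150. 236.] [ 804.7 -159.6]
slab 0.88 [432. 225.] [274.4 483.4]
slab 0.81 [261. 213.] [544.4  52.6]
wedge_grip 0.78 [186. 137.] [ 453.5 -337.1]
wedge_grip 0.29 [141. 188.] [ 699.1 -301. ]
wedge_nose 0.54 [167. 157.] [ 544.5 -340.2]
board 0.46 [352. 191.] [296.4 225.1]
jar 0.8 [143. 187.] [ 680.5 -318.9]
mallet 0.66 [334. 321.] [690.8 406. ]
spool 0.76 [352. 245.] [464.6 324.8]
[282.36824243 557.5772438  214.56653038] [-7.29548533e-01 -3.05569489e+00  6.54609044e-05] [[-0.892  0.452 -0.   ]
 [ 0.452  0.892 -0.   ]
 [ 0.    -0.    -1.   ]] [-0.37110419 -0.73926452 -0.42661074] 92.00700146230899
```

View pics/top.png

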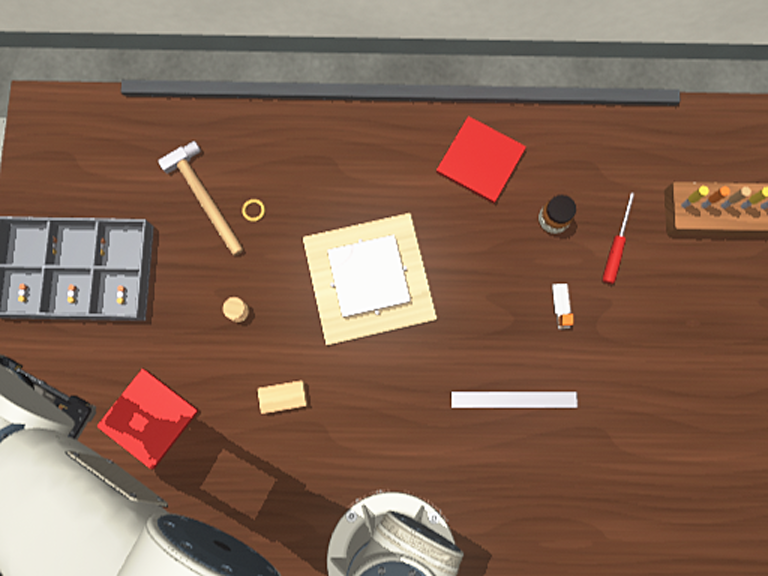

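View pics/scene.png

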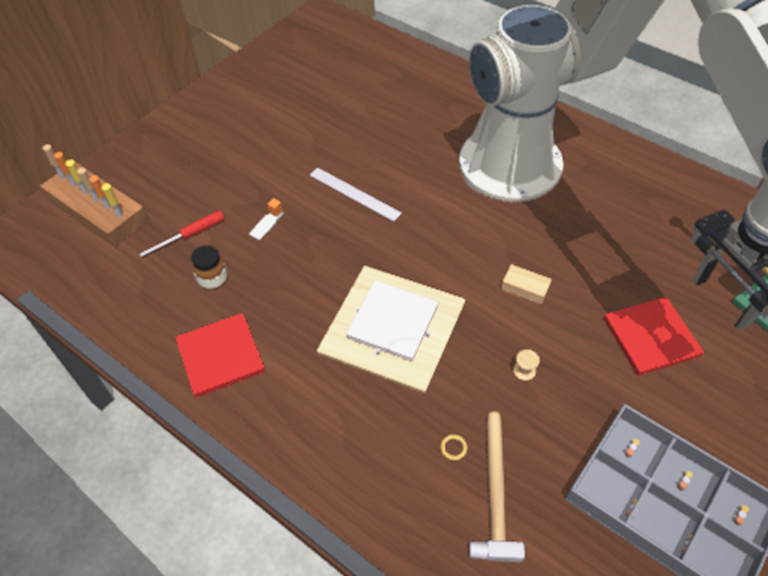

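Top view: the white slab is at about (247,184) native px on its plywood board. The red plates at (97,277) and (321,106) are look-alikes, so I leave them. The wedge at (375,204) is the only one with an orange handle; the bits in the tray at (15–80,196) and the rack at (470–510,127) are not it. Next I measure yaw and check a crop.

```bash
python3 - <<'E'
from h import *
a=bot.grab_frame("top");b=bot.grab_frame("scene")
for p in(a,b):
    hsv=cv2.cvtColor(p["image"],cv2.COLOR_RGB2HSV)
    c0=proj(p,[544,50,30]).astype(int)
    w=(hsv[...,1]<40)&(hsv[...,2]>170)
    y=((hsv[...,1]<130)&(hsv[...,2]>150))
    for m,z,n in((w,36,"slab"),(y,12,"board")):
        k,l=cv2.connectedComponents(m.astype(np.uint8));mm=(l==l[c0[1],c0[0]]).astype(np.uint8)
        cs=max(cv2.findContours(mm,0,1)[0],key=cv2.contourArea)[:,0]
        W=np.array([ray(p,u,z)[:2] for u in cs],np.float32)
        print(n,cv2.minAreaRect(W))
    for r in bot.outline_of(p,"wedge_grip")[:1]:
        ys,xs=np.nonzero(r["region"]);W=np.array([ray(p,u,5)[:2] for u in zip(xs,ys)],np.float32);print("wedge",r["conf"],cv2.minAreaRect(W))
t=[cv2.resize(a["image"][y-40:y+40,x-50:x+50],(400,320),interpolation=2) for x,y in((247,184),(375,200))]
cv2.imwrite("pics/crop.png",np.hstack(t)[:,:,::-1])
E
```

```text
slab ((543.7788696289062, 57.89654541015625), (157.178955078125, 154.5512237548828), 9.186129570007324)
board ((546.345703125, 56.97998046875), (231.7162628173828, 231.1847381591797), 14.45018482208252)
wedge 0.66 ((497.020751953125, -337.7261962890625), (85.86589813232422, 31.579912185668945), 8.2488374710083)
slab ((547.7946166992188, 76.72229766845703), (158.50367736816406, 190.99136352539062), 11.131896018981934)
board ((548.7012329101562, 57.242225646972656), (235.7884063720703, 233.32669067382812), 14.275152206420898)
wedge 0.58 ((483.6049499511719, -342.3360290527344), (122.87702941894531, 45.662384033203125), 17.781583786010742)
```

View pics/crop.png

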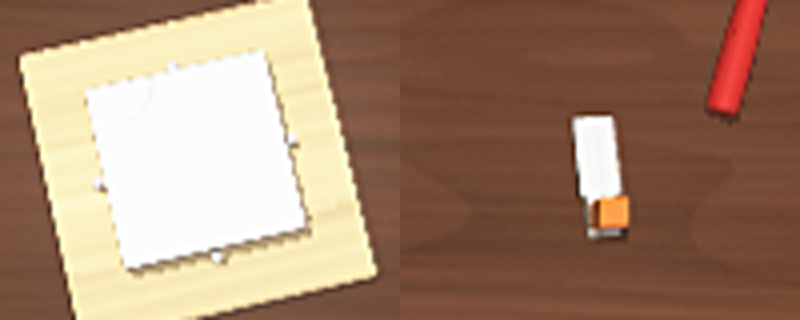

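The left crop shows the white slab with its pins and the yaw at about 14°. The right crop shows the wedge lying nose-up (world +x), with its orange handle at native (377,213). Moving over the slab.

Request:
drive_tool(
  targets=[
    [[-15,-10,0],0,1],
    [[-30,-21,0],0,1],
    [[-30,-21,0],0,1],
    [[-30,-21,0],0,1],
    [[-30,-21,0],0,1],
    [[-30,-21,0],0,1],
    [[-30,-21,0],0,1],
    [[-30,-21,0],0,1],
  ],
)

```text
t: 1.92
position: [412.7, 313.3, 214.7]
eef_rot: [0.729, 3.055, -0.0]
contact_force: [1.1, 0.3, -0.3]
gripper_width: 40.8
finger_force: 0.0
```

Request:
drive_tool(
  targets=[
    [[-30,-21,0],0,1],
    [[-30,-21,0],0,1],
    [[-30,-21,0],0,1],
    [[-30,-21,0],0,1],
    [[-30,-21,0],0,1],
    [[-30,-21,0],0,1],
    [[-30,-21,0],0,1],
    [[-27,-22,0],0,1],
  ],
)

```text
t: 2.58
position: [547.7, 55.3, 214.8]
eef_rot: [0.73, 3.055, -0.0]
contact_force: [0.7, 0.7, -0.2]
gripper_width: 0.6
finger_force: 0.0
```

Request:
drive_tool(
  targets=[
    [[0,0,0],6.96,1],
    [[0,0,0],6.96,1],
    [[0,0,0],6.96,1],
    [[0,0,0],6.96,1],
    [[0,0,0],6.96,1],
    [[0,0,0],6.96,1],
    [[0,0,0],6.96,1],
    [[0,0,0],0,1],
  ],
)

```text
t: 3.25
position: [546.8, 57.2, 214.6]
eef_rot: [1.932, 2.477, -0.0]
contact_force: [-1.4, 0.5, 0.6]
gripper_width: 0.5
finger_force: 0.0
```

```bash
python3 - <<'E'
from h import *
s=bot.get_state();print(s["t"],s["position"],R.from_rotvec(s["eef_rot"]).as_matrix().round(3).tolist(),s["contact_force"],s["joints"])
p=bot.grab_frame("wrist");save(p,"w1.png");print(p["eye"])
for r in bot.pinpoint(p,"slab_top")[:2]:
    u=r["point"][::-1];print(r["conf"],u,ray(p,u,36))
E
```

```text
3.25 [546.77819874  57.20320721 214.5985072 ] [[-0.243, 0.97, -0.0], [0.97, 0.243, -0.0], [-0.0, -0.0, -1.0]] [-1.35048734  0.50209913  0.60948992] [ 1.01659405e-01  2.36572138e-01  1.79522618e+00 -2.53424510e-04
  1.10996464e+00 -1.44034089e-01]
[527.06973502 132.3627503  384.59503787]
0.96 [373.4, 344.2] [ 787.69626289 -154.7705054    36.        ]
0.93 [254.0, 176.3] [542.64015962  59.74919569  36.        ]
```

View pics/w1.png

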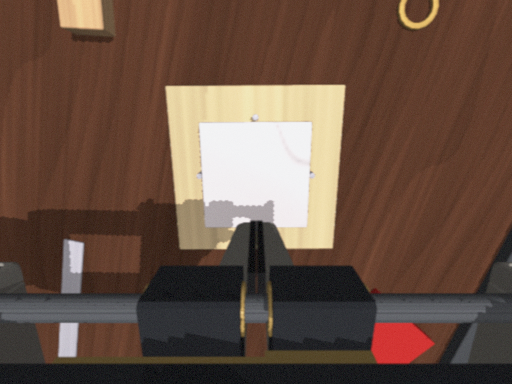

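Wrist view: slab corners at about (200,122), (312,122), (308,228) and (204,228), board corners at (166,86), (345,85), (335,248) and (180,250). The slab is aligned with the tool.

```bash
python3 - <<'E'
from h import *
p=bot.grab_frame("wrist")
for P,z in(([(200,122),(312,122),(308,228),(204,228)],36),([(166,86),(345,85),(335,248),(180,250)],12)):
    W=np.array([ray(p,u,z)[:2] for u in P]);print(W.round(1).tolist(),W.mean(0))
    for i in range(4):
        d=W[(i+1)%4]-W[i];print(np.hypot(*d).round(1),(np.degrees(np.arctan2(d[1],d[0]))%90).round(2))
E
```

```text
[[461.4, 109.3], [594.8, 144.0], [632.3, 8.6], [494.5, -27.2]] [545.78341902  58.66397478]
137.9 14.57
140.4 15.49
142.4 14.56
140.4 13.65
[[406.3, 140.3], [626.3, 198.7], [688.4, -20.5], [464.7, -82.0]] [546.4215975   59.13941283]
227.6 14.87
227.9 15.82
231.9 15.37
229.8 14.73
```

Request:
drive_tool(
  targets=[
    [[26,26,25],0,1],
    [[27,26,35],0,1],
    [[0,0,35],0,1],
    [[0,0,35],0,1],
    [[0,0,25],0,1],
    [[0,0,12],0,1],
    [[0,0,5],0,1],
    [[0,0,2.5],0,1],
  ],
)

```text
t: 4.07
position: [579.9, 114.0, 48.1]
eef_rot: [-1.923, -2.484, 0.0]
contact_force: [0.7, 0.2, -0.6]
gripper_width: 0.1
finger_force: 0.0
```

Request:
drive_tool(
  targets=[
    [[0,0,0.6],0,1],
    [[0,0,0.6],0,1],
    [[0,0,0.6],0,1],
    [[0,0,0.6],0,1],
    [[0,0,0.6],0,1],
    [[0,0,0.6],0,1],
    [[0,0,0.6],0,1],
    [[0,0,0.4],0,1],
  ],
)

```text
t: 4.73
position: [579.8, 114.2, 43.6]
eef_rot: [1.925, 2.483, 0.0]
contact_force: [-0.5, -0.5, 0.4]
gripper_width: 0.4
finger_force: 0.0
```

Request:
drive_tool(
  targets=[
    [[2.9,3,0],0,1],
    [[2.9,3,0],0,1],
    [[0,0,2],0,1],
    [[0,0,2],0,1],
    [[0,0,1],0,1],
    [[0,0,0.6],0,1],
    [[0,0,0.6],0,1],
    [[0,0,0.6],0,1],
  ],
)

```text
t: 5.4
position: [584.0, 121.2, 36.7]
eef_rot: [-1.925, -2.483, 0.0]
contact_force: [0.9, 0.1, -0.2]
gripper_width: 0.2
finger_force: 0.0
```

Request:
drive_tool(
  targets=[
    [[0,0,0.3],0,1],
    [[0,0,0.3],0,1],
    [[0,0,0.3],0,1],
    [[0,0,0.3],0,1],
    [[0,0,0.2],0,1],
    [[0,0,0.1],0,1],
    [[0,0,0],0,1],
    [[0,0,0],0,1],
  ],
)

```text
t: 6.07
position: [584.1, 121.2, 36.4]
eef_rot: [1.925, 2.483, -0.0]
contact_force: [-4.0, -1.5, 12.5]
gripper_width: 0.5
finger_force: 6.0
```

Corner (+,+) is sound: 12.5 N with no give. Next corner.

Request:
drive_tool(
  targets=[
    [[0,0,-3],0,1],
    [[0,0,-7],0,1],
    [[-15,0,0],0,1],
    [[-20,0,0],0,1],
    [[-20,0,0],0,1],
    [[-20,0,0],0,1],
    [[-20,0,0],0,1],
    [[-9,0,0],0,1],
  ],
)

```text
t: 6.73
position: [610.8, 18.7, 45.8]
eef_rot: [1.926, 2.481, 0.0]
contact_force: [-0.3, 0.6, 0.4]
gripper_width: 0.4
finger_force: 0.0
```

Request:
drive_tool(
  targets=[
    [[0,0,3],0,1],
    [[0,0,3],0,1],
    [[0,0,2],0,1],
    [[0,0,0.5],0,1],
    [[0,0,0.5],0,1],
    [[0,0,0.5],0,1],
    [[0,0,0.4],0,1],
    [[0,0,0],0,1],
  ],
)

```text
t: 7.4
position: [609.9, 21.1, 35.5]
eef_rot: [-1.925, -2.483, -0.0]
contact_force: [-0.7, 1.1, 2.0]
gripper_width: 0.5
finger_force: 1.2
```

Request:
drive_tool(
  targets=[
    [[0,0,0.3],0,1],
    [[0,0,0.3],0,1],
    [[0,0,0.3],0,1],
    [[0,0,0.3],0,1],
    [[0,0,0],0,1],
    [[0,0,0],0,1],
    [[0,0,0],0,1],
    [[0,0,0],0,1],
  ],
)

```text
t: 8.07
position: [610.3, 20.6, 34.3]
eef_rot: [1.925, 2.482, 0.001]
contact_force: [-0.3, 1.4, 3.4]
gripper_width: 0.5
finger_force: 1.4
```

This corner (−x,+y of the tool, at world (610,21)) sank 2 mm at 3.4 N, so it is the sunken one. Now to the wedge.

Request:
drive_tool(
  targets=[
    [[0,0,-1],0,1],
    [[0,0,-2],0,1],
    [[0,0,-10],7,1],
    [[0,0,-20],7,1],
    [[0,0,-30],7,1],
    [[0,0,-30],7,1],
    [[0,0,-30],7,1],
    [[0,0,-30],7,1],
  ],
)

```text
t: 8.73
position: [609.5, 20.2, 188.4]
eef_rot: [2.692, 1.62, -0.002]
contact_force: [0.1, -0.8, 0.3]
gripper_width: 0.6
finger_force: 0.0
```

Request:
drive_tool(
  targets=[
    [[0,0,0],7,0],
    [[0,0,0],7,0],
    [[0,0,0],7,0],
    [[0,0,0],7,0],
    [[0,0,0],7,0],
    [[0,0,0],7,0],
    [[0,0,0],7,0],
    [[0,0,0],7,0],
  ],
)

```text
t: 9.4
position: [609.6, 20.1, 187.0]
eef_rot: [3.137, 0.166, -0.001]
contact_force: [0.1, -0.4, -0.3]
gripper_width: 51.6
finger_force: 0.0
```

Request:
drive_tool(
  targets=[
    [[-10,15,0],0,0],
    [[-18,32,0],0,0],
    [[-18,33,0],0,0],
    [[-18,33,0],0,0],
    [[-18,33,0],0,0],
    [[-18,33,0],0,0],
    [[-18,33,0],0,0],
    [[-18,33,0],0,0],
  ],
)

```text
t: 10.07
position: [500.8, -239.8, 187.2]
eef_rot: [3.136, 0.176, -0.001]
contact_force: [1.2, 0.0, 0.3]
gripper_width: 91.8
finger_force: 0.0
```

Request:
drive_tool(
  targets=[
    [[-18,32,0],0,0],
    [[-18,32,0],0,0],
    [[-17,31,0],0,0],
    [[0,0,0],0,0],
    [[0,0,0],0,0],
    [[0,0,0],0,0],
    [[0,0,0],0,0],
    [[0,0,0],0,0],
  ],
)

```text
t: 10.73
position: [460.7, -337.3, 187.2]
eef_rot: [-3.136, -0.178, 0.0]
contact_force: [0.3, -0.7, -0.4]
gripper_width: 91.7
finger_force: 0.0
```

```bash
python3 - <<'E'
from h import *
s=bot.get_state();print(s["t"],s["position"],R.from_rotvec(s["eef_rot"]).as_matrix().round(3).tolist(),s["contact_force"],s["joints"])
p=bot.grab_frame("wrist");save(p,"w2.png",s=1.5)
for t,z in(("wedge_grip",25),("wedge_nose",1)):
  for r in bot.pinpoint(p,t)[:2]:
    u=r["point"][::-1];print(t,r["conf"],u,ray(p,u,z))
h=cv2.cvtColor(p["image"],cv2.COLOR_RGB2HSV);w=((h[...,1]<40)&(h[...,2]>150)).astype(np.uint8)
for c in cv2.findContours(w,0,1)[0]:
    if cv2.contourArea(c)>150:
        W=np.array([ray(p,u,5)[:2] for u in c[:,0]],np.float32);print(c[:,0].mean(0),cv2.minAreaRect(W))
E
```

```text
10.7333 [ 460.69984588 -337.25327525  187.19346958] [[0.994, 0.113, -0.0], [0.113, -0.994, 0.0], [-0.0, -0.0, -1.0]] [ 0.33884786 -0.69179514 -0.4008411 ] [-6.34580183e-01  2.98063546e-01  1.77801865e+00  7.63972180e-05
  1.06578476e+00  8.22509086e-01]
wedge_grip 0.65 [254.3, 180.0] [ 459.66404914 -333.22689225   25.        ]
wedge_nose 0.92 [259.2, 112.0] [ 541.12623549 -330.11425325    1.        ]
[244.7296467  316.31797235] ((241.007568359375, -342.3143310546875), (9.099869728088379, 492.4161682128906), 6.555077075958252)
[253.24962853 310.43536404] ((254.0889129638672, -353.43914794921875), (3.584768295288086, 510.0851135253906), 6.549436092376709)
[218.6453202  276.26600985] ((306.4925231933594, -295.5009765625), (31.52373695373535, 131.0142059326172), 1.0421216487884521)
[106.03448276 263.22988506] ((303.92120361328125, -137.8907470703125), (31.910987854003906, 52.07761001586914), 0.9238865375518799)
[260.03311258 139.44370861] ((506.24273681640625, -335.21685791015625), (69.45064544677734, 32.27223587036133), 3.755925178527832)
[393.16438356  14.8630137 ] ((661.8060302734375, -467.805908203125), (7.316855430603027, 35.459476470947266), 72.81708526611328)
[15.81697613 89.92572944] ((531.8049926757812, -49.12207794189453), (66.03324890136719, 185.51724243164062), 82.19900512695312)
```

View pics/w2.png

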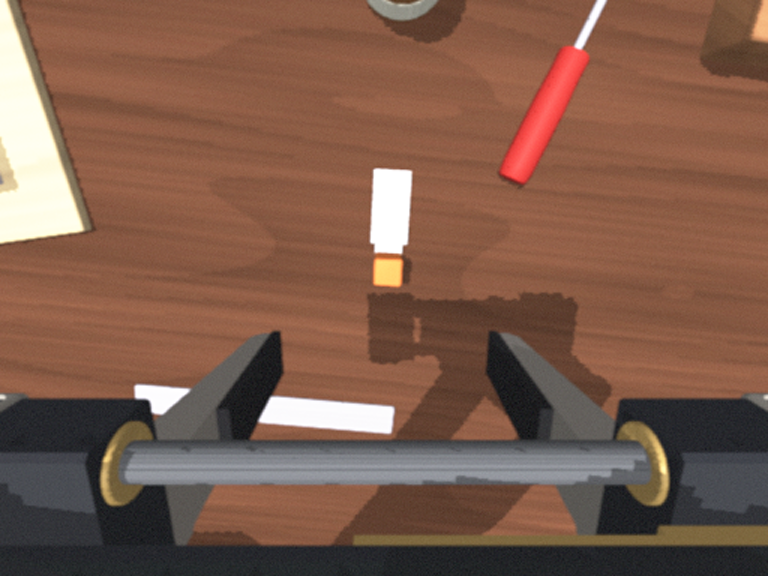

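The wrist view shows the handle top at native (259,181), the nose at (261,113) and the fingers straddling the wedge's axis. Roll slightly, descend, grip.

Request:
drive_tool(
  targets=[
    [[1,0,15],2.5,0],
    [[0,0,25],0,0],
    [[0,0,25],0,0],
    [[0,0,25],0,0],
    [[0,0,25],0,0],
    [[0,0,20],0,0],
    [[0,0,15],0,0],
    [[0,0,10],0,0],
  ],
)

```text
t: 11.55
position: [460.8, -337.4, 25.5]
eef_rot: [-3.138, -0.109, 0.002]
contact_force: [0.0, 0.2, -0.8]
gripper_width: 91.9
finger_force: 0.0
```

```bash
python3 - <<'E'
from h import *
s=bot.get_state();print(s["t"],s["position"])
p=bot.grab_frame("wrist");save(p,"w3.png",(100,80,430,384),2)
E
```

```text
11.55 [ 460.77313338 -337.36609855   25.50597471]
```

View pics/w3.png

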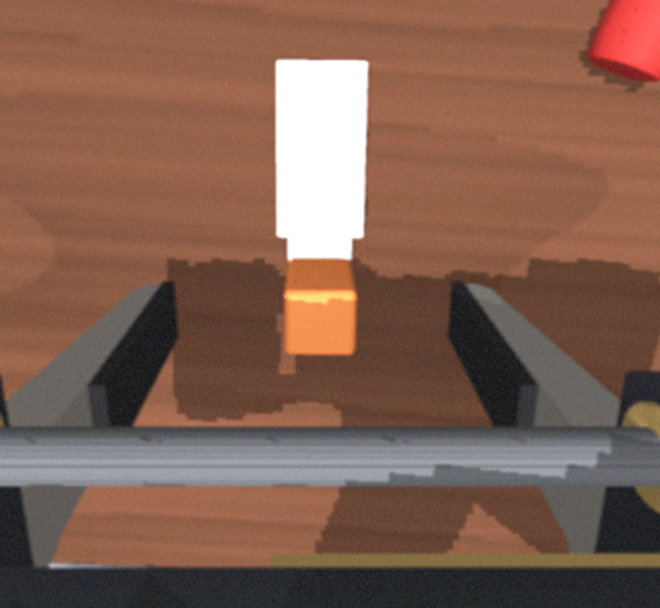

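The handle at crop (320,310) is centred between the finger tips at crop (176,285) and (450,285). Checking the nose position, then lowering and gripping.

```bash
python3 - <<'E'
from h import *
p=bot.grab_frame("wrist")
for u,z in(((261,110),2),((100+320/2,80+353/2),42),((100+320/2,80+290/2),42),((100+276/2,110),2),((100+368/2,110),2),((100+276/2,80+237/2),8),((100+365/2,80+237/2),8)): print(u,ray(p,u,z).round(1))
print(R.from_rotvec(bot.get_state()["eef_rot"]).as_matrix()[:,0])
E
```

```text
(261, 110) [ 539.6 -333.4    2. ]
(260.0, 256.5) [ 452.4 -338.6   42. ]
(260.0, 225.0) [ 473.3 -337.1   42. ]
(238.0, 110) [ 538.6 -318.     2. ]
(284.0, 110) [ 540.7 -348.8    2. ]
(238.0, 198.5) [ 478.4 -321.4    8. ]
(282.5, 198.5) [ 480.6 -352.9    8. ]
[ 0.99761856  0.0689411  -0.00208075]
```

Request:
drive_tool(
  targets=[
    [[0,0,5],0,0],
    [[0,0,6],0,0],
    [[0,0,5],0,0],
    [[0,0,3],0,0],
    [[0,0,0.5],0,0],
    [[0,0,0],0,0.5],
    [[0,0,0],0,0.7],
    [[0,0,0],0,0.9],
  ],
)

```text
t: 12.32
position: [461.4, -338.5, 8.0]
eef_rot: [3.139, 0.107, 0.001]
contact_force: [-0.4, -1.4, -0.1]
gripper_width: 74.3
finger_force: 0.0
```

Request:
drive_tool(
  targets=[
    [[0,0,0],0,1],
    [[0,0,0],0,1],
    [[0,0,0],0,1],
    [[0,0,0],0,1],
    [[0,0,0],0,1],
    [[0,0,0],0,1],
    [[0,0,0],0,1],
    [[0,0,0],0,1],
  ],
)

```text
t: 12.98
position: [461.3, -338.4, 7.7]
eef_rot: [3.14, 0.107, 0.0]
contact_force: [0.4, 0.4, -0.1]
gripper_width: 21.8
finger_force: 30.0
```

Gripped (21.8 mm, 30 N). Lift, carry to the corner's outer side, turn.

Request:
drive_tool(
  targets=[
    [[0,0,-2],0,1],
    [[0,0,-5],0,1],
    [[0,0,-13],0,1],
    [[0,0,-20],0,1],
    [[0,0,-25],0,1],
    [[0,0,-20],0,1],
    [[0,0,-10],0,1],
    [[0,0,-5],0,1],
  ],
)

```text
t: 13.65
position: [462.2, -339.0, 110.2]
eef_rot: [3.138, 0.107, 0.004]
contact_force: [0.6, -0.6, -1.2]
gripper_width: 21.8
finger_force: 30.0
```

Request:
drive_tool(
  targets=[
    [[10,-10,0],0,1],
    [[20,-20,0],0,1],
    [[20,-20,0],0,1],
    [[20,-20,0],0,1],
    [[20,-21,0],0,1],
    [[20,-21,0],0,1],
    [[20,-21,0],0,1],
    [[20,-21,0],0,1],
  ],
)

```text
t: 14.32
position: [600.6, -172.2, 106.3]
eef_rot: [-3.139, -0.108, 0.003]
contact_force: [-0.4, -0.8, -0.4]
gripper_width: 21.9
finger_force: 30.0
```

Request:
drive_tool(
  targets=[
    [[20,-21,0],0,1],
    [[20,-21,0],0,1],
    [[20,-21,0],0,1],
    [[20,-21,0],0,1],
    [[20,-20,0],0,1],
    [[13,-12,0],0,1],
    [[10,-9.5,0],0,1],
    [[0,0,0],-5.65,1],
  ],
)

```text
t: 14.98
position: [715.5, -37.9, 106.3]
eef_rot: [-3.13, -0.263, 0.001]
contact_force: [0.1, -0.1, -0.7]
gripper_width: 21.8
finger_force: 30.0
```

Request:
drive_tool(
  targets=[
    [[0,0,0],-7,1],
    [[0,0,0],-7,1],
    [[0,0,0],-7,1],
    [[0,0,0],-7,1],
    [[0,0,0],-7,1],
    [[0,0,0],-7,1],
    [[0,0,0],-7,1],
    [[0,0,0],-7,1],
  ],
)

```text
t: 15.65
position: [713.7, -40.6, 106.5]
eef_rot: [-2.635, -1.708, 0.002]
contact_force: [0.1, -0.7, 0.4]
gripper_width: 21.7
finger_force: 30.0
```

Request:
drive_tool(
  targets=[
    [[0,0,0],-7,1],
    [[0,0,0],-7,1],
    [[0,0,0],-7,1],
    [[0,0,0],-7,1],
    [[0,0,0],-7,1],
    [[0,0,0],-7,1],
    [[0,0,0],-7,1],
    [[0,0,0],-7,1],
  ],
)

```text
t: 16.32
position: [713.7, -40.6, 106.5]
eef_rot: [-1.525, -2.745, 0.001]
contact_force: [0.3, 0.4, -0.5]
gripper_width: 21.8
finger_force: 30.0
```

Request:
drive_tool(
  targets=[
    [[0,0,0],-7,1],
    [[0,0,0],-7,1],
    [[0,0,0],-7,1],
    [[0,0,0],-7,1],
    [[0,0,10],0,1],
    [[0,0,10],0,1],
    [[0,0,10],0,1],
    [[0,0,0],0,1],
  ],
)

```text
t: 16.98
position: [712.3, -40.6, 73.9]
eef_rot: [-0.828, -3.025, 0.002]
contact_force: [-0.8, 0.4, -1.5]
gripper_width: 21.8
finger_force: 30.0
```

```bash
python3 - <<'E'
from h import *
s=bot.get_state();M=R.from_rotvec(s["eef_rot"]).as_matrix();print(s["t"],s["position"],M.round(3).tolist(),s["contact_force"],np.degrees(np.arctan2(M[1,0],M[0,0])))
p=bot.grab_frame("wrist");save(p,"w4.png",s=1.5)
for t,z in(("slab_top",36),("wedge_nose",s["position"][2]-7.7+1)):
  for r in bot.pinpoint(p,t)[:2]:
    u=r["point"][::-1];print(t,r["conf"],u,ray(p,u,z))
E
```

```text
16.9833 [712.2724557  -40.62741528  73.94924954] [[-0.861, 0.509, -0.005], [0.509, 0.861, 0.0], [0.004, -0.002, -1.0]] [-0.84261678  0.41523037 -1.50911287] 149.40007928833012
wedge_nose 0.62 [256.7, 111.6] [643.10450925   1.44887095  67.24924954]
```

View pics/w4.png

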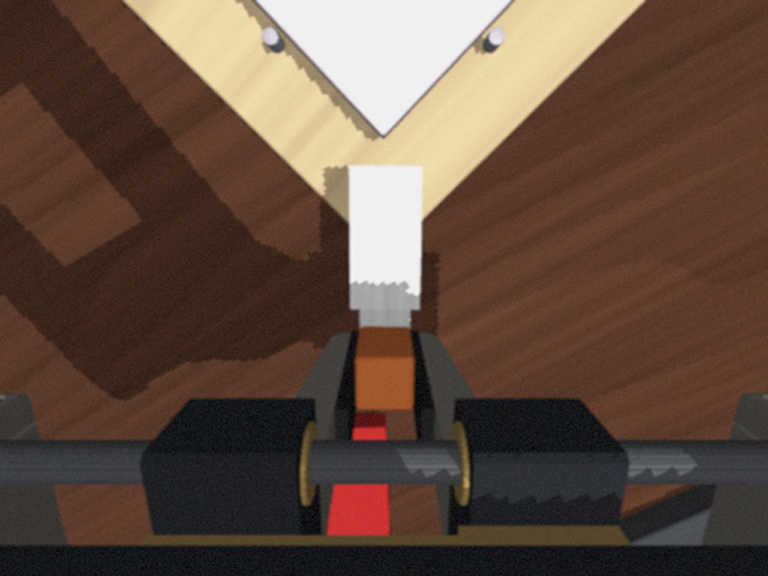

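The wrist view shows the slab corner at native (255.3,91.3) and the nose middle at (257.3,110.7), with the wedge pointing along the diagonal. Working out the lateral offset.

```bash
python3 - <<'E'
from h import *
s=bot.get_state();M=R.from_rotvec(s["eef_rot"]).as_matrix();P=np.array(s["position"])
p=bot.grab_frame("wrist")
for n,u,z in(("corner",(255.3,91.3),36),("nose",(257.3,110.7),P[2]-7.7+2),("pinL",(180,28),26),("pinR",(330,27),26)):
    X=ray(p,u,z);print(n,X.round(1),"tool",(M.T@(X-P)).round(1))
C=np.array([546.3,58,36]);print("centre",(M.T@(C-P)).round(1))
h=cv2.cvtColor(p["image"],cv2.COLOR_RGB2HSV);w=((h[...,1]<40)&(h[...,2]>170)).astype(np.uint8);w[95:]=0
c=max(cv2.findContours(w,0,1)[0],key=cv2.contourArea)[:,0]
for sgn in(-1,1):
    q=c[(sgn*(c[:,0]-255)>8)&(c[:,1]>5)];q=q[np.abs(q[:,0]-255)<80]
    W=np.array([ray(p,u,36)[:2] for u in q],np.float32);v=cv2.fitLine(W,2,0,.01,.01).ravel();print(np.degrees(np.arctan2(v[1],v[0]))%90,v[2:])
E
```

```text
corner [631.9   7.9  36. ] tool [95.6  0.2 41.2]
nose [644.8   1.7  71.4] tool [81.4  1.4  5.8]
pinL [567.  -16.4  26. ] tool [139.2 -53.7  51.3]
pinR [621.1  76.5  26. ] tool [139.7  53.8  51.2]
centre [ 1.948e+02 -1.000e-01  4.130e+01]
14.201294 [589.6571     -1.6447073]
14.334244 [619.0073    49.317986]
```

Request:
drive_tool(
  targets=[
    [[0,0,8],0,1],
    [[0,0,12],0,1],
    [[0,0,12],0,1],
    [[0,0,10],0,1],
    [[0,0,6],0,1],
    [[0,0,3],0,1],
    [[0,0,1.5],0,1],
    [[0,0,0.5],0,1],
  ],
)

```text
t: 17.85
position: [714.5, -40.8, 24.4]
eef_rot: [-0.824, -3.031, 0.0]
contact_force: [0.1, 0.2, -0.4]
gripper_width: 21.8
finger_force: 30.0
```

Request:
drive_tool(
  targets=[
    [[2,0,0.3],0,1],
    [[4,0,0],0,1],
    [[4,0,0],0,1],
    [[4,0,0],0,1],
    [[4,0,0],0,1],
    [[2,0,0],0,1],
    [[0,0,0],0,1],
    [[0,0,0],0,1],
  ],
)

```text
t: 18.52
position: [696.5, -30.4, 24.0]
eef_rot: [-0.824, -3.03, 0.0]
contact_force: [-1.4, 0.7, -4.3]
gripper_width: 21.4
finger_force: 30.0
```

Height is about 4 mm too high and the nose has just touched the slab edge. Back off, lower, then re-enter.

Request:
drive_tool(
  targets=[
    [[-3,0,0],0,1],
    [[-4,0,0],0,1],
    [[-4,0,0],0,1],
    [[-3,0,0],0,1],
    [[0,0,1.5],0,1],
    [[0,0,1],0,1],
    [[0,0,0.5],0,1],
    [[0,0,0],0,1],
  ],
)

```text
t: 19.18
position: [709.0, -37.7, 21.1]
eef_rot: [-0.824, -3.031, 0.0]
contact_force: [1.4, -1.0, -0.6]
gripper_width: 21.9
finger_force: 30.0
```

```bash
python3 - <<'E'
from h import *
s=bot.get_state();M=R.from_rotvec(s["eef_rot"]).as_matrix();P=np.array(s["position"]);print(s["t"],P,s["contact_force"],M[2])
p=bot.grab_frame("wrist");save(p,"w5.png",(120,0,392,220),2.7)
E
```

```text
19.1833 [709.02616175 -37.72281602  21.14360971] [ 1.44129045 -0.97982358 -0.62905997] [ 4.72583836e-04 -2.27774346e-04 -9.99999862e-01]
```

View pics/w5.png

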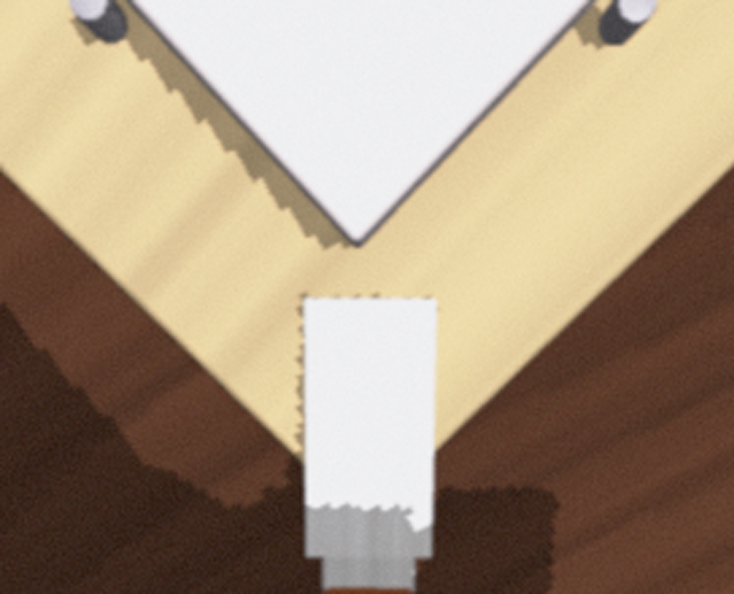

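The wedge (crop col 370) lies about 2 mm right of the corner (col 358). Shift left, lower 1.4 mm, go in.

Request:
drive_tool(
  targets=[
    [[0,-2,0.5],0,1],
    [[0,0,0.4],0,1],
    [[0,0,0.3],0,1],
    [[0,0,0.2],0,1],
    [[0,0,0],0,1],
    [[0,0,0],0,1],
    [[2,0,0],0,1],
    [[3,0,0],0,1],
  ],
)

```text
t: 19.9
position: [704.0, -37.0, 20.1]
eef_rot: [0.825, 3.031, 0.0]
contact_force: [-0.7, -0.3, -0.8]
gripper_width: 21.8
finger_force: 30.0
```

Request:
drive_tool(
  targets=[
    [[3,0,0],0,1],
    [[3,0,0],0,1],
    [[3,0,0],0,1],
    [[3,0,0],0,1],
    [[3,0,0],0,1],
    [[3,0,0],0,1],
    [[1,0,0],0,1],
    [[0,0,0],0,1],
  ],
)

```text
t: 20.57
position: [687.3, -27.2, 20.1]
eef_rot: [-0.824, -3.031, 0.0]
contact_force: [0.3, -0.4, -0.6]
gripper_width: 21.4
finger_force: 30.0
```

Request:
drive_tool(
  targets=[
    [[2,0,0.15],0,1],
    [[3,0,0.15],0,1],
    [[3,0,0],0,1],
    [[3,0,0],0,1],
    [[3,0,0],0,1],
    [[2,0,0],0,1],
    [[1,0,0],0,1],
    [[0,0,0],0,1],
  ],
)

```text
t: 21.23
position: [672.6, -18.6, 19.7]
eef_rot: [-0.824, -3.031, 0.0]
contact_force: [-1.2, -0.1, -0.1]
gripper_width: 21.7
finger_force: 30.0
```

Request:
drive_tool(
  targets=[
    [[1,0,0.1],0,1],
    [[1,0,0.1],0,1],
    [[1,0,0],0,1],
    [[1,0,0],0,1],
    [[1,0,0],0,1],
    [[1,0,0],0,1],
    [[0,0,0],0,1],
    [[0,0,0],0,1],
  ],
)

```text
t: 21.9
position: [667.9, -15.6, 19.7]
eef_rot: [0.825, 3.031, 0.0]
contact_force: [0.2, -0.0, 4.0]
gripper_width: 21.7
finger_force: 30.0
```

Request:
drive_tool(
  targets=[
    [[0.5,0,0],0,1],
    [[0.5,0,0],0,1],
    [[0.5,0,0],0,1],
    [[0.5,0,0],0,1],
    [[0,0,0],0,1],
    [[0,0,0],0,1],
    [[0,0,0],0,1],
    [[0,0,0],0,1],
  ],
)

```text
t: 22.57
position: [666.3, -14.7, 19.7]
eef_rot: [0.824, 3.031, 0.0]
contact_force: [2.1, -1.3, 6.0]
gripper_width: 22.4
finger_force: 30.0
```

Request:
drive_tool(
  targets=[
    [[0,0,-0.3],0,1],
    [[0.5,0,0],0,1],
    [[0.5,0,0],0,1],
    [[0.5,0,0],0,1],
    [[0,0,0],0,1],
    [[0,0,0],0,1],
    [[0,0,0],0,1],
    [[0,0,0],0,1],
  ],
)

```text
t: 23.23
position: [664.6, -13.9, 19.7]
eef_rot: [-0.824, -3.031, 0.0]
contact_force: [0.9, 0.1, 3.3]
gripper_width: 22.1
finger_force: 30.0
```

Request:
drive_tool(
  targets=[
    [[0,0,-0.2],0,1],
    [[0.4,0,0],0,1],
    [[0.4,0,0],0,1],
    [[0.4,0,0],0,1],
    [[0,0,0],0,1],
    [[0,0,0],0,1],
    [[0,0,0],0,1],
    [[0,0,0],0,1],
  ],
)

```text
t: 23.9
position: [663.3, -13.2, 19.8]
eef_rot: [-0.824, -3.031, 0.0]
contact_force: [0.3, -0.2, 0.5]
gripper_width: 21.4
finger_force: 30.0
```

Request:
drive_tool(
  targets=[
    [[0.3,0,0],0,1],
    [[0.3,0,0],0,1],
    [[0.2,0,0],0,1],
    [[0,0,0],0,1],
    [[0,0,0],0,1],
    [[0,0,0],0,1],
    [[0,0,0],0,1],
    [[0,0,0],0,1],
  ],
)

```text
t: 24.57
position: [662.9, -13.0, 19.9]
eef_rot: [-0.824, -3.031, 0.0]
contact_force: [0.9, -0.7, -4.2]
gripper_width: 22.1
finger_force: 30.0
```

Request:
drive_tool(
  targets=[
    [[0,0,0.15],0,1],
    [[0,0,0.15],0,1],
    [[0,0,0],0,1],
    [[0,0,0],0,1],
    [[0,0,0],0,1],
    [[0,0,0],0,1],
    [[0,0,0],0,1],
    [[0,0,0],0,1],
  ],
)

```text
t: 25.23
position: [663.0, -12.9, 19.8]
eef_rot: [-0.825, -3.031, -0.0]
contact_force: [-1.0, -1.8, -1.3]
gripper_width: 21.6
finger_force: 30.0
```

Request:
drive_tool(
  targets=[
    [[0.2,0,0],0,1],
    [[0.2,0,0],0,1],
    [[0.2,0,0],0,1],
    [[0.2,0,0],0,1],
    [[0,0,0],0,1],
    [[0,0,0],0,1],
    [[0,0,0],0,1],
    [[0,0,0],0,1],
  ],
)

```text
t: 25.9
position: [662.6, -12.5, 19.8]
eef_rot: [0.825, 3.031, 0.0]
contact_force: [2.1, -0.9, -1.0]
gripper_width: 22.0
finger_force: 30.0
```

Snug (about 2 N resistance, nose about 58 mm from the centre). Release, rise, close the fingers and move over the corner.

Request:
drive_tool(
  targets=[
    [[0,0,0],0,0.5],
    [[0,0,0],0,0.5],
    [[0,0,0],0,0.5],
    [[0,0,0],0,0.5],
    [[0,0,0],0,0.5],
    [[0,0,-5],0,0.5],
    [[0,0,-10],0,0.5],
    [[0,0,-20],0,0.5],
  ],
)

```text
t: 26.57
position: [660.9, -12.5, 53.8]
eef_rot: [-0.824, -3.028, 0.001]
contact_force: [-0.1, 0.9, 0.7]
gripper_width: 45.9
finger_force: 0.0
```

Request:
drive_tool(
  targets=[
    [[0,0,-20],0,0.5],
    [[0,0,-20],0,0.5],
    [[0,0,-10],0,1],
    [[0,0,0],0,1],
    [[0,0,0],0,1],
    [[0,0,0],0,1],
    [[0,0,0],0,1],
    [[0,0,0],0,1],
  ],
)

```text
t: 27.23
position: [661.6, -12.5, 103.5]
eef_rot: [-0.824, -3.03, 0.001]
contact_force: [0.7, -0.2, 0.3]
gripper_width: 7.9
finger_force: 0.0
```

```bash
python3 - <<'E'
from h import *
s=bot.get_state();M=R.from_rotvec(s["eef_rot"]).as_matrix();P=np.array(s["position"]);print(s["t"],P,s["contact_force"],s["gripper_width"],"press",M.T@(np.array([610,20.8,36])-P))
p=bot.grab_frame("wrist");save(p,"w6.png",(60,0,452,384),1.5)
E
```

```text
27.2333 [661.60447445 -12.50144867 103.48043008] [ 0.68964451 -0.16404791  0.31302187] 7.9474407235218 press [61.24966379  2.64244988 67.58041768]
```

View pics/w6.png

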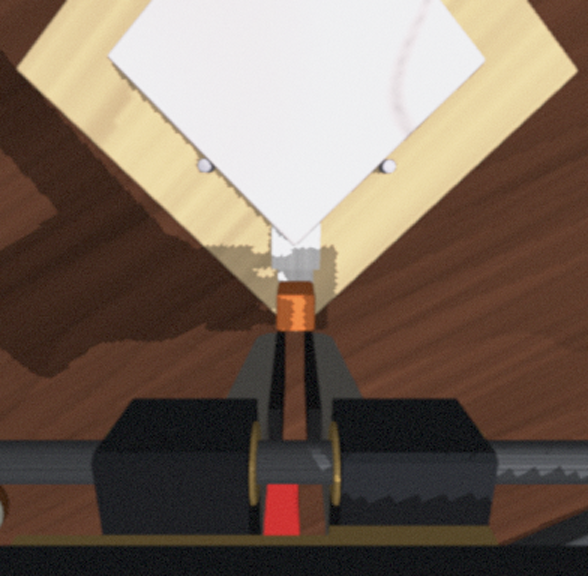

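The wedge sits straight under the corner (crop (296,243)) with the fingers clear. Now the check press.

Request:
drive_tool(
  targets=[
    [[6,1,0],0,1],
    [[12,1,0],0,1],
    [[14,0.6,0],0,1],
    [[14,0,0],0,1],
    [[10,0,0],0,1],
    [[5.2,0,0],0,1],
    [[0,0,8],0,1],
    [[0,0,12],0,1],
  ],
)

```text
t: 27.95
position: [612.0, 21.0, 85.3]
eef_rot: [0.823, 3.029, 0.001]
contact_force: [0.2, 0.1, 0.2]
gripper_width: 0.0
finger_force: 0.0
```

Request:
drive_tool(
  targets=[
    [[0,0,14],0,1],
    [[0,0,12],0,1],
    [[0,0,8],0,1],
    [[0,0,5],0,1],
    [[0,0,3],0,1],
    [[0,0,2],0,1],
    [[0,0,0],0,1],
    [[0,0,0],0,1],
  ],
)

```text
t: 28.62
position: [611.2, 20.7, 41.1]
eef_rot: [0.824, 3.031, 0.0]
contact_force: [-0.1, 0.0, -0.6]
gripper_width: 0.5
finger_force: 0.0
```

Request:
drive_tool(
  targets=[
    [[0,0,1],0,1],
    [[0,0,1],0,1],
    [[0,0,0.8],0,1],
    [[0,0,0.6],0,1],
    [[0,0,0.5],0,1],
    [[0,0,0.4],0,1],
    [[0,0,0.3],0,1],
    [[0,0,0.2],0,1],
  ],
)

```text
t: 29.28
position: [610.9, 20.7, 36.3]
eef_rot: [0.824, 3.031, -0.0]
contact_force: [-2.2, -0.4, 7.0]
gripper_width: 0.6
finger_force: 3.6
```

Request:
drive_tool(
  targets=[
    [[0,0,0.2],0,1],
    [[0,0,0.2],0,1],
    [[0,0,0.1],0,1],
    [[0,0,0],0,1],
    [[0,0,0],0,1],
    [[0,0,0],0,1],
    [[0,0,0],0,1],
    [[0,0,0],0,1],
  ],
)

```text
t: 29.95
position: [610.9, 20.7, 36.3]
eef_rot: [0.824, 3.031, 0.0]
contact_force: [-3.5, 0.4, 10.0]
gripper_width: 0.4
finger_force: 4.8
```

Request:
drive_tool(
  targets=[
    [[0,0,-0.1],0,1],
    [[0,0,0],0,1],
    [[0,0,0],0,1],
    [[0,0,0],0,1],
    [[0,0,0],0,1],
    [[0,0,0],0,1],
    [[0,0,0],0,1],
    [[0,0,0],0,1],
  ],
)

```text
t: 30.62
position: [610.9, 20.7, 36.3]
eef_rot: [0.824, 3.031, 0.0]
contact_force: [-2.6, -0.7, 8.9]
gripper_width: 0.6
finger_force: 4.3
```

Request:
drive_tool(
  targets=[
    [[0,0,-0.5],0,1],
    [[0,0,-1],0,1],
    [[0,0,-3],0,1],
    [[0,0,-10],0,1],
    [[0,0,-20],0,1],
    [[0,0,-30],0,1],
    [[0,0,-30],0,1],
    [[0,0,-20],0,1],
  ],
)

```text
t: 31.28
position: [611.9, 20.8, 153.4]
eef_rot: [0.824, 3.029, 0.001]
contact_force: [1.5, 0.4, 0.5]
gripper_width: 0.3
finger_force: 0.0
```

```bash
python3 - <<'E'
from h import *
s=bot.get_state();print(s["t"],s["position"],s["contact_force"])
p=bot.grab_frame("wrist");save(p,"w7.png",s=1.5)
E
```

```text
31.2833 [611.86257173  20.75025243 153.43278542] [1.46047302 0.39144718 0.48472221]
```

View pics/w7.png

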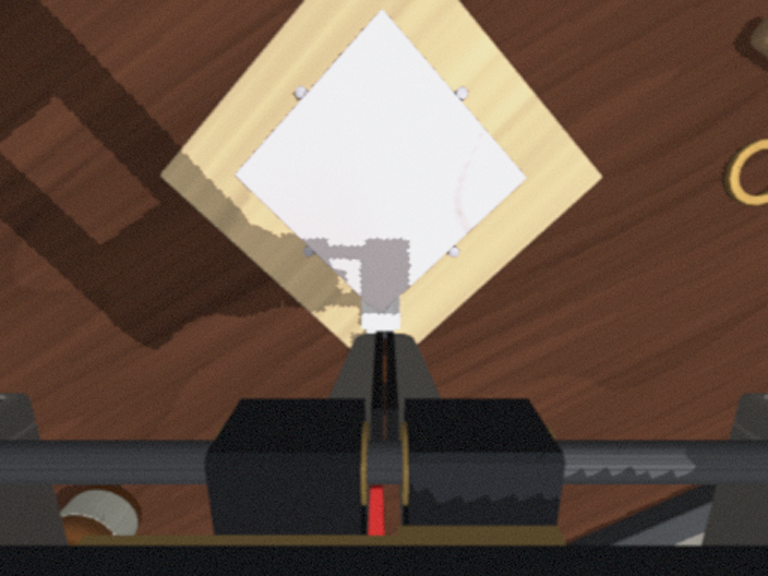

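The slab is in place between its pins and the wedge is under the corner at (381,310). The corner held firm at about 9–10 N, and the arm is clear. Handing in.

```bash
python3 -c "
from station import bot
print(bot.job_done())"
```

```text
the job is handed in; nothing more can be done
None
```

The job is handed in: the sunken corner was at about (610, 21) mm, the second of two corners pressed. I slid the wedge in snug under it and let go, and it then held firm for over half a second at 9–10 N; on the way in, the nose touched the slab's edge once at a few newtons, so I backed off and re-entered lower.

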